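# Press the slide carrier down and slide it home under the leaf spring

### The arm

A 6-joint arm with a two-finger parallel gripper is mounted at the origin on the work surface. World frame = base frame: x ahead of the robot, y to its left, z up, the work surface at z = 0. Lengths are in mm, angles in rad, forces in N, time in s.
With the tool pointing down it reaches from about 300 to 775 mm from the base axis. Payload 14.6 kg.
Tool frame: the origin (TCP) lies midway between the tips of the shut fingers; the grasp point (between the pads) lies 19 mm behind it (manip.hold_point_z is the distance from the TCP to the grasp point, in mm); z points along the fingers, y is the direction in which the jaws open and shut (so a half turn about z gives the same grasp; the last joint's range is limited). The gripper opens to 94 mm and grips with 3 to 60 N. Pads are 16 mm wide; open, the fingers measure 119 mm over their backs; the gripper's body (75 mm by 177 mm) begins 78 mm behind the grasp point.
Start: joints at [1.129, 0.3, 1.521, -0, 1.321, -0.067], TCP at [201.344, 511.81, 205.446] pointing down, gripper open.
Joint ranges: [-3.03, 3.03], [-0.79, 2.21], [0.23, 2.52], [-1.04, 4.18], [0, 3.07], [-2.55, 2.55]. Speed limits (rad/s): [2.22, 2.22, 2.57, 3.14, 3.14, 3.14].

### API

Orientations are given as [roll, pitch, yaw] about the fixed x, y, z axes, in that order (R = Rz(yaw) Ry(pitch) Rx(roll)).
In Python, from cell import manip gives the robot as it stands.
- The arm moves only by the shell command python3 -m crank 'ROWS' [OPENING] [FORCE]. ROWS is JSON, a list of rows, each an object with "offset": the shift along the world's x, y, z in m, a list of three; "spin": the turn about the world's z in degrees. In form: [{"offset": [dx, dy, dz], "spin": spin}, ...]. A call has exactly 8 rows; each row is the pose to reach, as a shift and turn from the pose measured when the call began; what a row does not reach only later rows make up. A row lasts 1/12 s, in which the tool goes at most 41.7 mm and 7.16 degrees, less where a joint would pass 70% of its speed; a pose out of reach is approached as far as the arm can. A call with a gripper value outside its range is refused whole. OPENING is the opening, from 0 (shut) to 1 (fully open), set as the call begins (- or left out, the last holds). The fingers move at their own pace and stop on an object; FORCE is the grip in N (left out, the last holds). Time passes only in rows, so rows that repeat a pose let the fingers close, or fill a call up. It gives the time, the measured TCP pose, the force and the opening at its end, in the units of the state.
- manip.read_state(): the state, without advancing time (a new reading comes with each control period).
- manip.camera(name): name is "scene" or "side" or "wrist"; returns a dict with "pixels" (400x640x3 uint8, red, green, blue), "fx", "fy", "cx", "cy" (pixels), "extrinsics" (4x4, takes a point from world to camera coordinates); the wrist camera has in their place "hand_eye" (4x4, takes a point from camera to tool coordinates, whose origin is the TCP and whose axes are the flange's). Camera axes: x right, y down, z forward; pixel columns grow to the right and rows downward; lengths in mm; the calibration is good to about 2 mm. A picture is of the moment at which its call begins: read the wrist's pose just before it. There is no depth.
- manip.sign_off(): hands the job in, once; it reports no verdict.
Trained networks look in a picture, given as the dict that the camera call returned (one of the last four; its "shot" number tells which), for a name from the list of things; names that differ only in an ending like _2 or _b are one class to them, and where a whole thing is asked for, a point or a joint stands for the part that bears it (a point fixed in the world has none). Each returns a list of dicts, best first, with "conf" (0 to 1); they miss things now and then, are a little off and sometimes report something else, mostly with a low value. They report only what shows in the picture. A call takes as long as a camera call. They do not tell look-alikes from the thing itself.
- manip.search_frame(picture, name): "location" ([x, y, z] in mm, in world coordinates, good to about 4 mm: the middle of the surface that is visible of it).
- manip.masks_of(picture, name): "mask" (400x640 bool, what is visible of it).
The state is a dict: "clock": time; "joints": joint angles; "qd": joint speeds; "effort": joint torques, N m; "eef_pos": TCP position; "eef_rot": TCP orientation; "wrist_force": force on the tool from outside, world axes, zero at the start; "moment": the same for the moment, N m; "finger_gap": finger opening in mm.
Only numpy, scipy, OpenCV 4.12 (cv2) and the standard library are available. Lean on these libraries where they do the work, as an engineer would, in place of code of your own. Each camera call takes 0.05 s, during which the arm holds its last target. There are 200 camera calls.

### The job

Load the slide carrier into its dock: with the fingertips on the low thumb pad at its rear, press it hard down, nearly as far as its sprung bed goes, and, keeping it pressed, slide it forward under the nose of the leaf spring until it meets the end stop. Then let go and leave it lying there, held by the leaf spring. Do not lift the carrier and do not disturb the tube rack, the bottle or the slide box.

Things in the scene. Friction and masses are not known exactly. Their poses are not given: they have to be found in the camera images.
- dock: Fixed aluminium loading dock, 265 x 125 mm, origin on the bench under its channel. x axis = slide direction, towards the leaf spring and end stop; y across, z up. Side rails: inner faces at y = +-49.5 mm, 10 mm thick, tops 30 mm above the bench, from x = -115 to +100 mm. Between them lies the white sprung bed.
- end_stop (a point): Middle of the upright end-stop face at dock x = +100 mm, 25 mm above the bench. The grey end block behind it is 37 mm high, its clamp cap 51 mm (screws 54 mm).
- spring_bed (a joint): White sprung bed under the carrier; moves straight down, stays level. 0 = up (surface 22 mm above the bench), grows in m as pressed, hard bottom at 0.008. With the carrier on it, pressing takes about 5 N to start and 15 N at the bottom. Unpressed, the carrier's front jams against the leaf's nose; pressed 0.006 to 0.008 it slides under easily.
- leaf_nose (a point): Centre of the leaf spring's round nose bar, 10 mm diameter, 34 mm wide, at dock x = +65 mm; its underside is 31.5 mm above the bench at rest. It is the free end of a 30 mm wide steel strip rooted in the end block, over the middle of the channel.
- leaf_spring (a joint): Upward bend of the leaf spring in rad: 0 = resting, at most 0.15; the nose rises 4 mm per 0.1 rad. About 3 N starts to lift the nose, then 2 N per mm. With the carrier home and released it reads about 0.09.
- carrier: Loose black slide carrier, 120 (x) x 96 (y) mm, 0.2 kg, origin at the centre of its underside, x forward. Starts on the bed between the rails (1.5 mm play a side), short of the leaf. Front 80 mm: raised bay with two glass slides, 18 mm high. Rear 40 mm: low thumb pad, 8 mm thick. Slips easily on the bed (friction 0.2). Home: front on the end stop, origin at dock x = +40 mm.
- push_step (a point): Middle of the upright step between thumb pad and raised bay, at carrier x = -20 mm, 13 mm above the underside. The step is 10 mm high, as wide as the carrier and faces the rear: fingertips on the pad can push forward against it.
- thumb_pad (a point): Centre of the thumb pad's upper surface (pad 40 mm long, 96 mm wide); 20 mm behind the step, 30 mm above the bench when the bed is up.
- carrier_front (a point): Centre of the carrier's front face, 9 mm above its underside; home when it is at dock x = +100 mm.
- tube_rack: Bystander: yellow rack of four capped tubes, 160 x 46 mm, 116 mm high, origin at the centre of its underside. Leave alone.
- reagent_bottle: Bystander: round jar with a blue cap, 58 mm diameter, 110 mm high, origin at the centre of its underside. Leave alone.
- slide_box: Bystander: flat closed box, 87 x 67 mm, 36 mm high, origin at the centre of its underside. Leave alone.
Not all that is in view belongs to the job. Of the things like the carrier, leave any that is purple or red; of the rest the smaller one is meant.

How it is judged (in metres and radians):
On the way:
1. the fingertips press the carrier down on its bed by at least 4.5 mm while its front is still short of the leaf spring's nose (value of joint spring_bed above 0.0045 m and contact force between the fingers and carrier above 4 N and x of carrier_front in the frame of dock below 0.065 m), for 0.1 s.
At the end, for the whole second after the job is handed in: The carrier lies level and still on the bed with its front face within 4 mm of the end stop, under the leaf spring, which is bent up at least 0.03 rad by it and keeps the bed down at least 2 mm; nothing else holds it (x of carrier_front in the frame of dock above 0.096 m and z of carrier_front in the frame of dock below 0.031 m and value of joint leaf_spring above 0.03 rad and value of joint spring_bed above 0.002 m and contact force between carrier and the fingers below 0.1 N and angle between carrier's own z axis and vertical below 0.04 rad and linear speed of carrier below 0.01 m/s); the robot touches nothing.
It fails at once if the carrier is lifted off its bed (more than 6 mm above where it rests) or tipped by more than 0.15 rad (z of carrier in the frame of dock above 0.028 m or angle between carrier's own z axis and vertical above 0.15 rad).
It fails at once if the tube rack, the bottle or the slide box is moved by more than 15 mm (distance of any of tube_rack, reagent_bottle, slide_box from where it was at the start of the episode above 0.015 m).
It also fails if it takes over 38 s, if anything falls off the work surface, if the arm or the gripper's body presses on something with over 40 N, if the wrist force passes 120 N, or if a joint passes its speed limit or range.

## Working session

There is one attempt and no reset: what is moved stays moved. The work goes in short steps, Python scripts to look and compute and a shell command to move; the robot and the scene stay as the last step left them, time stands still between calls to the robot, and variables do not carry over. Pictures are saved under pics/ and viewed, about 8 in all and at most 12, crops included, and the job is handed in when it is done.

```bash
mkdir -p pics; ls; python3 - <<'E'
from cell import manip
import cv2
print(manip.read_state())
for n in ("scene","side"):
    p=manip.camera(n); cv2.imwrite(f"pics/{n}0.png",p["pixels"][:,:,::-1])
    print(n,p["fx"],p["cx"],p["cy"],p["extrinsics"].tolist() if hasattr(p["extrinsics"],"tolist") else p["extrinsics"])
    for k in ("carrier","thumb_pad","push_step","carrier_front","leaf_nose","end_stop","dock","tube_rack","reagent_bottle","slide_box","spring_bed"):
        try: print(k,[(round(d["conf"],2),[round(float(v)) for v in d["location"]]) for d in manip.search_frame(p,k)])
        except Exception as e: print(k,e)
E
```

```text
pics
{'clock': 0.0, 'joints': array([ 1.12937422e+00,  3.00461995e-01,  1.52159072e+00,  2.23468336e-05,
        1.32071915e+00, -6.66022552e-02]), 'qd': array([ 1.97725757e-03,  2.27051629e-05,  2.09395460e-04, -8.21000914e-06,
        2.17385105e-04, -4.43009669e-04]), 'effort': array([ 2.85758881e-05, -5.31808376e+01, -3.52727509e+01,  7.08881859e-02,
        2.45351106e-02, -1.30594403e-04]), 'eef_pos': array([201.23970583, 511.56975225, 204.88725561]), 'eef_rot': array([-3.14041750e+00, -1.00076946e-04,  2.76676720e+00]), 'wrist_force': array([ 0.72181641, -0.18080843,  0.26377704]), 'moment': array([-0.00893707,  0.02081577,  0.04374594]), 'finger_gap': 94.0052675470185}
scene 519.6026875568211 323.6027161183261 196.60168586267795 [[0.4746454779495708, 0.8800719685709889, 0.013601485125065477, -325.08640861162576], [0.7654702181654699, -0.40511124178339475, -0.4999402233091711, -392.11013422317046], [-0.43447326196640845, 0.247705898024855, -0.865953100762373, 1513.5409509969156], [0.0, 0.0, 0.0, 1.0]]
carrier [(0.92, [450, 206, 20]), (0.86, [715, -345, 29]), (0.82, [360, -67, 
[... 1012 characters left out ...]
8, 25]), (0.88, [578, -18, 40]), (0.88, [704, -332, 26]), (0.5, [684, -62, 42])]
thumb_pad [(0.96, [584, -19, 42]), (0.93, [447, 218, 27]), (0.76, [351, -63, 18]), (0.61, [703, -334, 24]), (0.17, [664, -33, 26])]
push_step [(0.79, [698, -331, 25]), (0.76, [346, -68, 17]), (0.65, [446, 218, 18]), (0.55, [582, -19, 40])]
carrier_front [(0.8, [444, 222, 20]), (0.73, [582, -15, 37]), (0.65, [351, -65, 22]), (0.61, [707, -332, 26])]
leaf_nose [(0.71, [684, -65, 42])]
end_stop [(0.75, [672, -34, 25])]
dock [(0.91, [665, -34, 23])]
tube_rack [(0.68, [831, 132, 74]), (0.6, [672, -35, 22])]
reagent_bottle [(0.83, [657, 225, 84])]
slide_box [(0.73, [521, -214, 34])]
spring_bed [(0.77, [654, -37, 20])]
```

View pics/scene0.png

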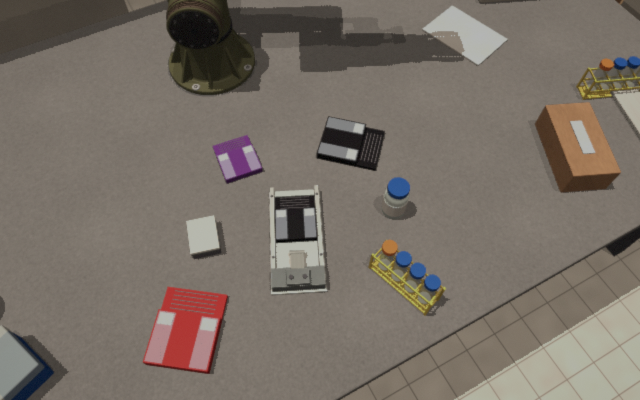

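View pics/side0.png

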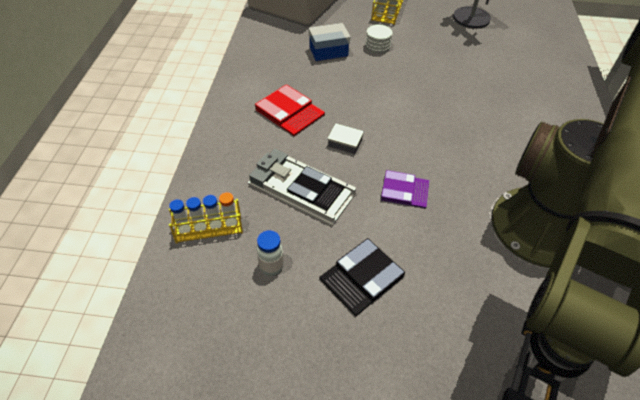

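The four carrier-like things in the scene picture are purple (237,158), red (185,330), a larger loose black one (350,143), and a smaller black one in the dock (296,220). Purple and red are ruled out. The smaller of the other two is the one in the dock between the rails, with its pad to the rear at (296,200) and the leaf and end block at (298,275). I'll confirm it in an enlarged crop.

```bash
python3 - <<'E'
import cv2,numpy as np
a=cv2.imread("pics/scene0.png")[180:300,255:335]; b=cv2.imread("pics/scene0.png")[105:185,305:395]
a=cv2.resize(a,None,fx=5,fy=5,interpolation=cv2.INTER_CUBIC); b=cv2.resize(b,None,fx=4.4,fy=4.4,interpolation=cv2.INTER_CUBIC)
c=np.zeros((600,800,3),np.uint8); c[:,:400]=a; c[:b.shape[0],402:402+b.shape[1]]=b[:,:398]
cv2.imwrite("pics/crop0.png",c)
E
```

```text
(no output)
```

View pics/crop0.png

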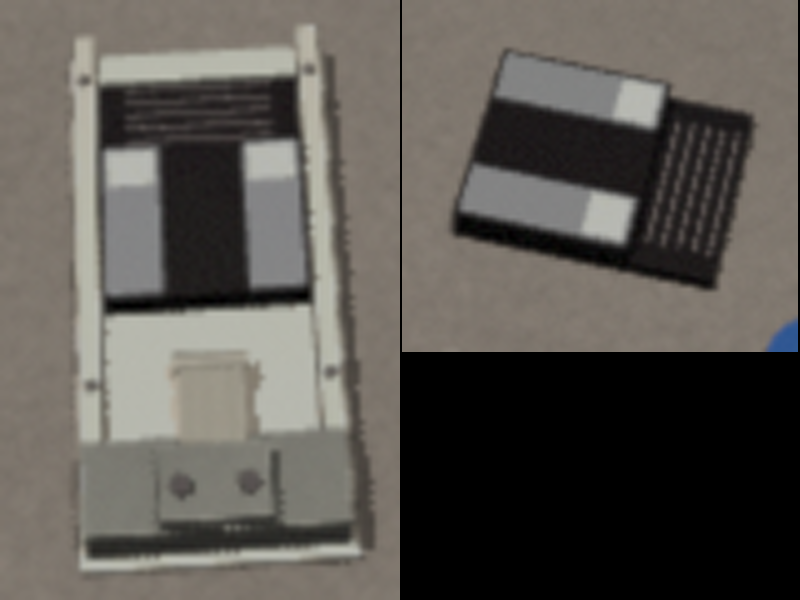

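The crop confirms it. The dock carrier (pad at crop (200,110), front edge at crop y≈295) is the smaller black one and is short of the leaf nose at crop (212,357). Next I'll fit the dock pose from the rail corners.

```bash
cat > h.py <<'E'
import numpy as np
from scipy.optimize import least_squares
def proj(P,f,cx,cy,E):
    c=(E[:3,:3]@np.asarray(P,float).T).T+E[:3,3]
    return c[:,:2]/c[:,2:]*f+[cx,cy]
def place(x,y,a,L):
    L=np.asarray(L,float); c,s=np.cos(a),np.sin(a)
    return np.c_[x+c*L[:,0]-s*L[:,1], y+s*L[:,0]+c*L[:,1], L[:,2]]
def fit(L,px,cam,x0):
    r=least_squares(lambda p:(proj(place(*p,L),*cam)-px).ravel(),x0,x_scale=[10,10,.1],loss="soft_l1")
    return r.x,(proj(place(*r.x,L),*cam)-px)
E
python3 - <<'E'
from h import *
from cell import manip
p=manip.camera("scene"); cam=(p["fx"],p["cx"],p["cy"],np.array(p["extrinsics"]))
w=manip.camera("wrist"); print("hand_eye",np.round(w["hand_eye"],3).tolist(),w["fx"])
L=[(-115,-59.5,30),(-115,-49.5,30),(-115,49.5,30),(-115,59.5,30),(100,-59.5,30),(100,-49.5,30),(100,49.5,30)]
px=np.array([(76,40),(95,38),(297,27),(316,25),(80,443),(101,441),(324,430)])/5+[255,180]-.4
q,r=fit(L,px,cam,[645,-40,-.3]); print("dock",q,r.round(1).tolist())
L=[(-60,-48,8),(-60,48,8),(60,-48,18),(60,48,18)]
L=[(a,b,c+22) for a,b,c in L]
px=np.array([(101,90),(298,79),(105,299),(308,290)])/5+[255,180]-.4
k,r=fit(L,px,cam,[600,-20,-.3]); print("carrier",k,r.round(1).tolist())
d=np.array(k[:2])-q[:2]; c,s=np.cos(q[2]),np.sin(q[2]); print("carrier in dock",c*d[0]+s*d[1],-s*d[0]+c*d[1])
print("pad",place(*k,[(-40,0,30),(-20,0,30)]), "home pad",place(*q,[(0,0,30)]))
E
```

```text
hand_eye [[0.0, -0.969, -0.246, 71.684], [1.0, 0.0, 0.0, -0.989], [-0.0, -0.246, 0.969, -178.912], [0.0, 0.0, 0.0, 1.0]] 337.033525109809
dock [ 6.08356430e+02 -3.37170078e+01 -4.31019364e-01] [[-0.3, -1.0], [-0.0, -0.8], [0.0, -0.5], [0.3, -0.3], [-0.0, 0.6], [0.3, 0.8], [-0.2, 0.6]]
carrier [ 5.85311953e+02 -2.27337405e+01 -4.34617690e-01] [[-0.2, -0.8], [0.1, -0.4], [-0.6, 0.6], [0.8, 0.4]]
carrier in dock -25.525614959714183 0.3508242794948
pad [[549.03070914  -5.89119393  30.        ]
 [567.17133085 -14.31246723  30.        ]] home pad [[608.35642993 -33.71700779  30.        ]]
```

The fit is consistent. The carrier sits at dock x≈-25.5 (front at +34.5, short of the nose) and y≈0.4, within its play. The slide direction is yaw -0.431, and the tool needs about -3.2° of spin. Now moving over the pad.

```bash
python3 -m crank '[{"offset":[0.010,-0.014,0],"spin":0},{"offset":[0.030,-0.043,0],"spin":-1},{"offset":[0.052,-0.075,0],"spin":-2},{"offset":[0.075,-0.108,0],"spin":-3},{"offset":[0.098,-0.141,0],"spin":-3.2},{"offset":[0.121,-0.174,0],"spin":-3.2},{"offset":[0.144,-0.207,0],"spin":-3.2},{"offset":[0.167,-0.240,0],"spin":-3.2}]' 0.35 40
python3 -m crank '[{"offset":[0.023,-0.033,0],"spin":0},{"offset":[0.046,-0.066,0],"spin":0},{"offset":[0.069,-0.099,0],"spin":0},{"offset":[0.092,-0.132,0],"spin":0},{"offset":[0.115,-0.165,0],"spin":0},{"offset":[0.138,-0.198,0],"spin":0},{"offset":[0.155,-0.222,0],"spin":0},{"offset":[0.165,-0.237,0],"spin":0}]'
```

```text
clock: 1.97
eef_pos: [369.0, 270.1, 205.7]
eef_rot: [3.141, 0.0, 2.711]
wrist_force: [1.6, 0.7, -0.3]
finger_gap: 44.1
clock: 2.63
eef_pos: [535.3, 30.3, 205.5]
eef_rot: [3.141, 0.0, 2.709]
wrist_force: [0.1, -0.0, 0.1]
finger_gap: 32.8
```

```bash
python3 -m crank '[{"offset":[0.005,-0.012,-0.008],"spin":0},{"offset":[0.012,-0.026,-0.025],"spin":0},{"offset":[0.017,-0.035,-0.040],"spin":0},{"offset":[0.019,-0.039,-0.052],"spin":0},{"offset":[0.019,-0.039,-0.060],"spin":0},{"offset":[0.019,-0.039,-0.060],"spin":0},{"offset":[0.019,-0.039,-0.060],"spin":0},{"offset":[0.019,-0.039,-0.060],"spin":0}]'
python3 - <<'E'
from cell import manip
import cv2
s=manip.read_state(); print(s["eef_pos"],s["eef_rot"],s["wrist_force"])
p=manip.camera("wrist"); print(p["cx"],p["cy"]); cv2.imwrite("pics/w1.png",p["pixels"][:,:,::-1])
E
```

```text
clock: 3.3
eef_pos: [554.5, -8.1, 146.4]
eef_rot: [3.141, 0.002, 2.71]
wrist_force: [0.7, -0.8, 1.6]
finger_gap: 32.9
[554.51338311  -8.10892313 146.42802876] [3.14086271e+00 1.58783063e-03 2.70973838e+00] [ 0.67626943 -0.78443178  1.64647202]
321.2491861883133 199.93286564377033
```

View pics/w1.png

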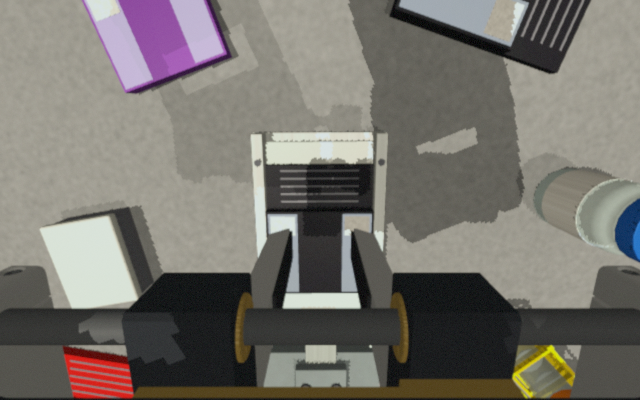

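The wrist view shows the rails' rear ends at row 134 (outer columns 251 and 387), the pad's rear edge at row 164, the step at row ~211, and the fingertips ahead of the step in perspective only. I'll fit the pose from this closer view.

```bash
python3 - <<'E'
from h import *
from scipy.spatial.transform import Rotation as R
from cell import manip
s=manip.read_state(); p=manip.camera("wrist")
T=np.eye(4); T[:3,:3]=R.from_euler("xyz",s["eef_rot"]).as_matrix(); T[:3,3]=s["eef_pos"]
E=np.linalg.inv(T@np.array(p["hand_eye"])); cam=(p["fx"],p["cx"],p["cy"],E)
L=[(-115,-59.5,30),(-115,-49.5,30),(-115,49.5,30),(-115,59.5,30)]
px=np.array([(251.5,133),(265,133),(374,133),(387,133)],float)
q,r=fit(L,px,cam,[608,-34,-.43]); print("dock",q,r.round(1).tolist())
L=[(-60,-48,30),(-60,48,30),(-20,-48,40),(-20,48,40)]
px=np.array([(265.5,164),(373.5,164),(266.5,211),(373,211)],float)
k,r=fit(L,px,cam,[585,-23,-.43]); print("carrier",k,r.round(1).tolist())
c,s_=np.cos(q[2]),np.sin(q[2]); d=k[:2]-q[:2]; print("carrier in dock",c*d[0]+s_*d[1],-s_*d[0]+c*d[1])
d=s["eef_pos"][:2]-k[:2]; print("tcp in carrier",c*d[0]+s_*d[1],-s_*d[0]+c*d[1])
E
```

```text
dock [ 6.07189788e+02 -3.52505990e+01 -4.31729177e-01] [[-1.3, 0.0], [-3.2, 0.0], [2.8, 0.0], [1.4, 0.0]]
carrier [ 5.81731973e+02 -2.32862946e+01 -4.31516192e-01] [[-0.5, 0.1], [0.6, 0.1], [-1.4, -0.0], [1.1, -0.1]]
carrier in dock -28.128263388127248 0.21388454602145757
tcp in carrier -30.99895711929352 2.3568981937032962
```

The two fits agree to about 3 mm. The TCP is about 32 mm behind the carrier origin, which leaves ~4 mm of clearance to the step. I'll go down 2 mm further back, then touch gently.

```bash
python3 -m crank '[{"offset":[-0.002,0,-0.015],"spin":0},{"offset":[-0.002,0,-0.040],"spin":0},{"offset":[-0.002,0,-0.065],"spin":0},{"offset":[-0.002,0,-0.085],"spin":0},{"offset":[-0.002,0,-0.098],"spin":0},{"offset":[-0.002,0,-0.105],"spin":0},{"offset":[-0.002,0,-0.108],"spin":0},{"offset":[-0.002,0,-0.108],"spin":0}]'
python3 -m crank '[{"offset":[0,0,-0.001],"spin":0},{"offset":[0,0,-0.002],"spin":0},{"offset":[0,0,-0.003],"spin":0},{"offset":[0,0,-0.004],"spin":0},{"offset":[0,0,-0.005],"spin":0},{"offset":[0,0,-0.006],"spin":0},{"offset":[0,0,-0.007],"spin":0},{"offset":[0,0,-0.008],"spin":0}]'
python3 - <<'E'
from cell import manip
import cv2
p=manip.camera("side"); cv2.imwrite("pics/s2.png",cv2.resize(p["pixels"][140:240,235:375,::-1],None,fx=5,fy=5,interpolation=cv2.INTER_CUBIC))
s=manip.read_state(); print(s["eef_pos"],s["wrist_force"],s["moment"])
E
```

```text
clock: 4.07
eef_pos: [552.7, -8.1, 38.7]
eef_rot: [3.141, 0.002, 2.71]
wrist_force: [0.6, -0.6, 0.6]
finger_gap: 32.9
clock: 4.73
eef_pos: [552.7, -8.1, 30.6]
eef_rot: [3.141, 0.002, 2.71]
wrist_force: [0.2, -0.2, 0.6]
finger_gap: 32.8
[552.62658148  -8.15248684  30.39937369] [-0.69794293  0.46607563 -0.32134152] [0.01694371 0.01909829 0.04785809]
```

View pics/s2.png

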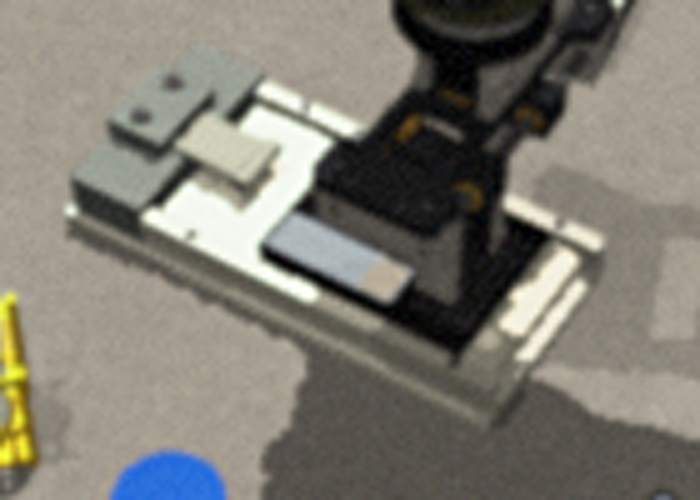

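The side view (crop (450,290)) shows the fingertips just over the pad behind the step, with no contact force yet. Now pressing.

```bash
python3 -m crank '[{"offset":[0,0,-0.0005],"spin":0},{"offset":[0,0,-0.001],"spin":0},{"offset":[0,0,-0.0015],"spin":0},{"offset":[0,0,-0.002],"spin":0},{"offset":[0,0,-0.0025],"spin":0},{"offset":[0,0,-0.003],"spin":0},{"offset":[0,0,-0.0035],"spin":0},{"offset":[0,0,-0.004],"spin":0}]'
```

```text
clock: 5.45
eef_pos: [553.0, -8.2, 27.1]
eef_rot: [3.14, 0.003, 2.71]
wrist_force: [-2.4, 0.8, 8.2]
finger_gap: 33.0
```

```bash
python3 -m crank '[{"offset":[0,0,-0.001],"spin":0},{"offset":[0,0,-0.002],"spin":0},{"offset":[0,0,-0.003],"spin":0},{"offset":[0,0,-0.0035],"spin":0},{"offset":[0,0,-0.004],"spin":0},{"offset":[0,0,-0.0045],"spin":0},{"offset":[0,0,-0.0045],"spin":0},{"offset":[0,0,-0.0045],"spin":0}]'; python3 -c "
from cell import manip
for i in range(3):
    manip.camera('side'); s=manip.read_state(); print(s['eef_pos'],s['wrist_force'])"
```

```text
clock: 6.12
eef_pos: [553.7, -8.2, 23.8]
eef_rot: [3.14, 0.005, 2.71]
wrist_force: [-1.8, 0.9, 12.0]
finger_gap: 32.9
[553.73919352  -8.18571168  23.77727799] [-2.75596479 -0.24166361 11.74202852]
[553.73949477  -8.20300749  23.77205073] [-3.17498182  0.19019648 11.84488771]
[553.74048644  -8.22212696  23.77480533] [-2.49512082 -0.10682695 11.89547715]
```

```bash
python3 -m crank '[{"offset":[0,0,-0.0012],"spin":0},{"offset":[0,0,-0.0018],"spin":0},{"offset":[0,0,-0.0022],"spin":0},{"offset":[0,0,-0.0026],"spin":0},{"offset":[0,0,-0.0028],"spin":0},{"offset":[0,0,-0.0028],"spin":0},{"offset":[0,0,-0.0028],"spin":0},{"offset":[0,0,-0.0028],"spin":0}]'
```

```text
clock: 6.93
eef_pos: [554.6, -8.3, 22.4]
eef_rot: [3.139, 0.007, 2.71]
wrist_force: [-2.8, 0.3, 13.8]
finger_gap: 33.0
```

Depth is about 7 mm at 13.8 N. Now sliding forward along (0.908, -0.418), holding the press.

```bash
python3 -m crank '[{"offset":[0.0018,-0.0008,-0.0014],"spin":0},{"offset":[0.0036,-0.0017,-0.0014],"spin":0},{"offset":[0.0055,-0.0025,-0.0014],"spin":0},{"offset":[0.0073,-0.0033,-0.0014],"spin":0},{"offset":[0.0091,-0.0042,-0.0014],"spin":0},{"offset":[0.0109,-0.0050,-0.0014],"spin":0},{"offset":[0.0127,-0.0058,-0.0014],"spin":0},{"offset":[0.0145,-0.0067,-0.0014],"spin":0}]'
```

```text
clock: 7.6
eef_pos: [570.1, -14.9, 22.4]
eef_rot: [3.138, 0.009, 2.71]
wrist_force: [-2.4, 0.9, 14.3]
finger_gap: 33.0
```

```bash
python3 -m crank '[{"offset":[0.0018,-0.0008,-0.0014],"spin":0},{"offset":[0.0036,-0.0017,-0.0014],"spin":0},{"offset":[0.0055,-0.0025,-0.0014],"spin":0},{"offset":[0.0073,-0.0033,-0.0014],"spin":0},{"offset":[0.0091,-0.0042,-0.0014],"spin":0},{"offset":[0.0109,-0.0050,-0.0014],"spin":0},{"offset":[0.0127,-0.0058,-0.0014],"spin":0},{"offset":[0.0145,-0.0067,-0.0014],"spin":0}]'
python3 - <<'E'
from cell import manip
import cv2,numpy as np
o=[]
for n,(a,b,c,d) in (("side",(140,240,235,375)),("scene",(180,300,225,365))):
    p=manip.camera(n); o.append(cv2.resize(p["pixels"][a:b,c:d,::-1],(400,int(400*(b-a)/(d-c))),interpolation=cv2.INTER_CUBIC))
h=max(i.shape[0] for i in o); cv2.imwrite("pics/m3.png",np.hstack([np.pad(i,((0,h-i.shape[0]),(0,0),(0,0))) for i in o]))
s=manip.read_state(); print(s["eef_pos"],s["wrist_force"])
E
```

```text
clock: 8.27
eef_pos: [585.1, -21.6, 22.2]
eef_rot: [3.138, 0.01, 2.71]
wrist_force: [-3.8, 1.8, 11.8]
finger_gap: 33.1
[585.40152803 -21.73001724  22.25337438] [-1.95027209  0.74788869 12.4630499 ]
```

View pics/m3.png

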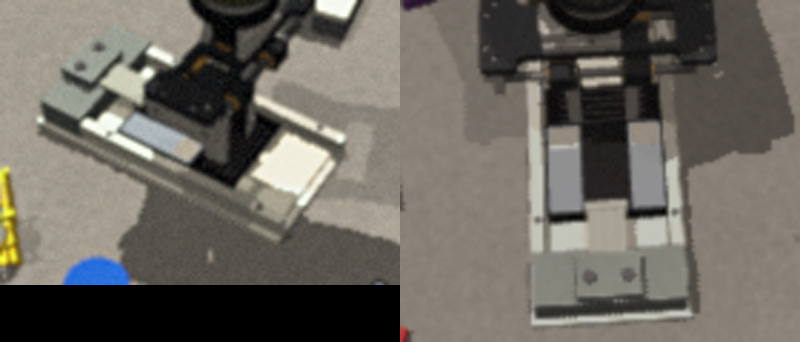

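The carrier has travelled along and its front edge (scene crop row ~212) is now going under the leaf nose, still pressed about 7 mm. Continuing.

```bash
python3 -m crank '[{"offset":[0.0018,-0.0008,-0.0014],"spin":0},{"offset":[0.0036,-0.0017,-0.0014],"spin":0},{"offset":[0.0055,-0.0025,-0.0014],"spin":0},{"offset":[0.0073,-0.0033,-0.0014],"spin":0},{"offset":[0.0091,-0.0042,-0.0014],"spin":0},{"offset":[0.0109,-0.0050,-0.0014],"spin":0},{"offset":[0.0127,-0.0058,-0.0014],"spin":0},{"offset":[0.0145,-0.0067,-0.0014],"spin":0}]'
```

```text
clock: 9.03
eef_pos: [600.5, -28.4, 22.2]
eef_rot: [3.137, 0.012, 2.71]
wrist_force: [-4.3, 2.0, 13.4]
finger_gap: 32.5
```

```bash
python3 -m crank '[{"offset":[0.0014,-0.0006,-0.0012],"spin":0},{"offset":[0.0027,-0.0013,-0.0012],"spin":0},{"offset":[0.0041,-0.0019,-0.0012],"spin":0},{"offset":[0.0054,-0.0025,-0.0012],"spin":0},{"offset":[0.0068,-0.0031,-0.0012],"spin":0},{"offset":[0.0082,-0.0038,-0.0012],"spin":0},{"offset":[0.0095,-0.0044,-0.0012],"spin":0},{"offset":[0.0109,-0.0050,-0.0012],"spin":0}]'; python3 -c "
from cell import manip
manip.camera('side'); s=manip.read_state(); print(s['eef_pos'],s['wrist_force'])"
```

```text
clock: 9.7
eef_pos: [611.9, -33.5, 22.2]
eef_rot: [3.137, 0.013, 2.71]
wrist_force: [-4.0, 1.2, 12.0]
finger_gap: 33.0
[612.17868185 -33.561255    22.27932417] [-2.58143862  0.63044823 12.18544611]
```

```bash
python3 -m crank '[{"offset":[0.0012,-0.0005,-0.0012],"spin":0},{"offset":[0.0024,-0.0011,-0.0012],"spin":0},{"offset":[0.0035,-0.0016,-0.0012],"spin":0},{"offset":[0.0045,-0.0021,-0.0012],"spin":0},{"offset":[0.0055,-0.0025,-0.0012],"spin":0},{"offset":[0.0065,-0.0030,-0.0012],"spin":0},{"offset":[0.0073,-0.0033,-0.0012],"spin":0},{"offset":[0.0073,-0.0033,-0.0012],"spin":0}]'
python3 - <<'E'
from cell import manip
import cv2,numpy as np
o=[]
for n,(a,b,c,d) in (("side",(140,220,235,345)),("scene",(210,300,255,345))):
    p=manip.camera(n); o.append(cv2.resize(p["pixels"][a:b,c:d,::-1],(400,int(400*(b-a)/(d-c))),interpolation=cv2.INTER_CUBIC))
h=max(i.shape[0] for i in o); cv2.imwrite("pics/m4.png",np.hstack([np.pad(i,((0,h-i.shape[0]),(0,0),(0,0))) for i in o]))
s=manip.read_state(); print(s["eef_pos"],s["wrist_force"])
E
```

```text
clock: 10.42
eef_pos: [619.0, -36.4, 22.2]
eef_rot: [3.137, 0.012, 2.71]
wrist_force: [-12.1, 3.7, 17.3]
finger_gap: 33.1
[618.97021972 -36.39060891  22.2205669 ] [-11.77607421   3.10252575  17.60393404]
```

View pics/m4.png

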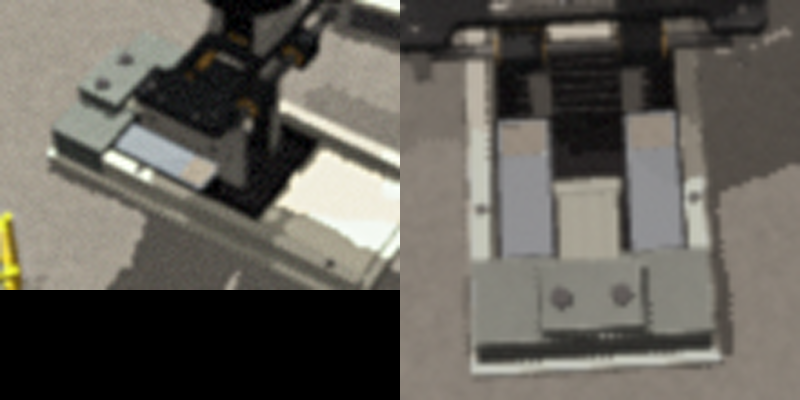

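The forward resistance jumped from ~3 to ~12 N, and the picture shows the slides right up against the end block at scene-crop row 258, with no bed visible between. One more small push will confirm it.

```bash
python3 -m crank '[{"offset":[0.0008,-0.0004,-0.0012],"spin":0},{"offset":[0.0016,-0.0007,-0.0012],"spin":0},{"offset":[0.0024,-0.0011,-0.0012],"spin":0},{"offset":[0.0030,-0.0014,-0.0012],"spin":0},{"offset":[0.0030,-0.0014,-0.0012],"spin":0},{"offset":[0.0030,-0.0014,-0.0012],"spin":0},{"offset":[0.0030,-0.0014,-0.0012],"spin":0},{"offset":[0.0030,-0.0014,-0.0012],"spin":0}]'
```

```text
clock: 11.18
eef_pos: [619.2, -36.5, 22.1]
eef_rot: [3.138, 0.005, 2.711]
wrist_force: [-30.3, 9.0, 31.2]
finger_gap: 32.5
```

The TCP moved only 0.2 mm while the force rose to 30 N, so the carrier is on the end stop. Now I'll relax the push, back off the step by a hair, and rise slowly.

```bash
python3 -m crank '[{"offset":[0.0010,-0.0005,-0.0008],"spin":0},{"offset":[0,0,-0.0005],"spin":0},{"offset":[0,0,0],"spin":0},{"offset":[-0.0004,0.0002,0.0005],"spin":0},{"offset":[-0.0004,0.0002,0.001],"spin":0},{"offset":[-0.0005,0.0002,0.002],"spin":0},{"offset":[-0.0005,0.0002,0.003],"spin":0},{"offset":[-0.0005,0.0002,0.004],"spin":0}]'
python3 -m crank '[{"offset":[0,0,0.001],"spin":0},{"offset":[-0.0005,0,0.003],"spin":0},{"offset":[-0.001,0,0.006],"spin":0},{"offset":[-0.002,0.001,0.010],"spin":0},{"offset":[-0.002,0.001,0.018],"spin":0},{"offset":[-0.002,0.001,0.030],"spin":0},{"offset":[-0.002,0.001,0.045],"spin":0},{"offset":[-0.002,0.001,0.060],"spin":0}]'
```

```text
clock: 11.85
eef_pos: [618.7, -36.2, 26.1]
eef_rot: [3.138, 0.005, 2.711]
wrist_force: [-1.0, -0.2, -0.5]
finger_gap: 32.7
clock: 12.52
eef_pos: [616.7, -35.2, 87.8]
eef_rot: [3.138, 0.005, 2.711]
wrist_force: [-0.1, 0.2, 1.2]
finger_gap: 32.7
```

```bash
python3 -m crank '[{"offset":[-0.015,0.007,0.015],"spin":0},{"offset":[-0.030,0.014,0.035],"spin":0},{"offset":[-0.050,0.025,0.055],"spin":0},{"offset":[-0.070,0.035,0.075],"spin":0},{"offset":[-0.090,0.045,0.090],"spin":0},{"offset":[-0.105,0.050,0.100],"spin":0},{"offset":[-0.110,0.052,0.100],"spin":0},{"offset":[-0.110,0.052,0.100],"spin":0}]'
python3 - <<'E'
from cell import manip
import cv2,numpy as np
o=[]
for n,(a,b,c,d) in (("side",(140,240,235,375)),("scene",(180,300,245,345))):
    p=manip.camera(n); o.append(cv2.resize(p["pixels"][a:b,c:d,::-1],(400,int(400*(b-a)/(d-c))),interpolation=cv2.INTER_CUBIC))
    for k in ("tube_rack","reagent_bottle","slide_box"):
        print(n,k,[np.round(q["location"]).tolist() for q in manip.search_frame(p,k)[:1]])
h=max(i.shape[0] for i in o); cv2.imwrite("pics/m5.png",np.hstack([np.pad(i,((0,h-i.shape[0]),(0,0),(0,0))) for i in o]))
s=manip.read_state(); print(s["clock"],s["eef_pos"],s["wrist_force"])
E
```

```text
clock: 13.18
eef_pos: [506.5, 17.0, 189.0]
eef_rot: [3.137, 0.007, 2.712]
wrist_force: [0.1, -0.8, 0.4]
finger_gap: 33.2
side tube_rack [[835.0, 132.0, 71.0]]
side reagent_bottle [[660.0, 224.0, 83.0]]
side slide_box []
scene tube_rack [[841.0, 113.0, 72.0]]
scene reagent_bottle [[673.0, 192.0, 88.0]]
scene slide_box [[536.0, -232.0, 39.0]]
13.5833 [506.91785072  16.56055017 187.2257704 ] [ 0.50481622  0.06943076 -0.81951274]
```

View pics/m5.png

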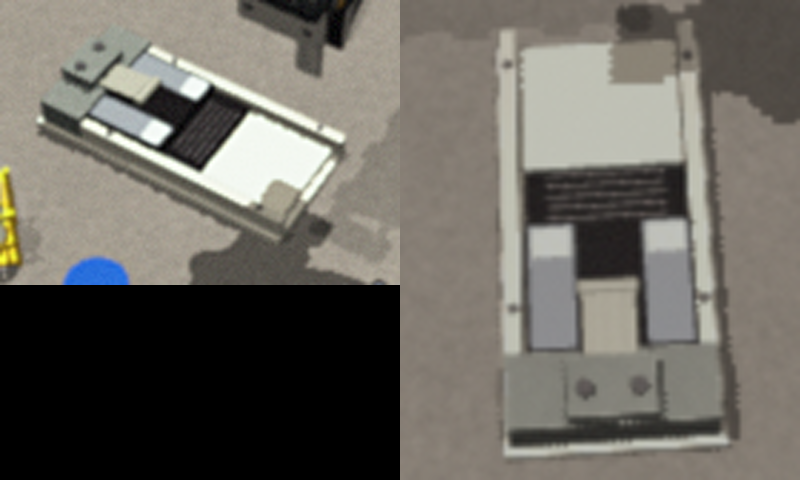

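The carrier lies between the rails with the leaf over it, its slides ending at the block (scene crop row ~348) and its pad rear edge at row ~168. I'll check that numerically before handing in.

```bash
python3 - <<'E'
from h import *
from cell import manip
p=manip.camera("scene"); cam=(p["fx"],p["cx"],p["cy"],np.array(p["extrinsics"]))
for x in (-115,-28,-24,-20):
    z=30 if x==-115 else 25.1
    print(x,((proj(place(607.8,-34.5,-.431,[(x,-40,z),(x,40,z)]),*cam)-[245,180])*4).round(0).tolist())
for x in (12,16,20): print("step",x,((proj(place(607.8,-34.5,-.431,[(x,-40,35.1),(x,40,35.1)]),*cam)-[245,180])*4).round(0).tolist())
# measured carrier travel from before/after pictures: brightness of column through ribbed pad
g=p["pixels"].mean(2); print("rows, col 290:",g[215:242,290].round().tolist())
import cv2; g0=cv2.imread("pics/scene0.png").mean(2); print("before:",g0[188:215,290].round().tolist())
E
```

```text
-115 [[128.0, 25.0], [259.0, 19.0]]
-28 [[132.0, 155.0], [266.0, 148.0]]
-24 [[132.0, 161.0], [267.0, 154.0]]
-20 [[132.0, 167.0], [267.0, 160.0]]
step 12 [[132.0, 208.0], [270.0, 201.0]]
step 16 [[132.0, 214.0], [270.0, 207.0]]
step 20 [[132.0, 220.0], [271.0, 213.0]]
rows, col 290: [188.0, 188.0, 189.0, 188.0, 188.0, 186.0, 158.0, 87.0, 70.0, 45.0, 42.0, 67.0, 49.0, 69.0, 55.0, 44.0, 71.0, 47.0, 39.0, 66.0, 44.0, 34.0, 34.0, 31.0, 35.0, 33.0, 34.0]
before: [119.0, 123.0, 150.0, 175.0, 180.0, 180.0, 179.0, 173.0, 97.0, 65.0, 39.0, 36.0, 60.0, 45.0, 60.0, 38.0, 36.0, 59.0, 42.0, 61.0, 39.0, 28.0, 30.0, 30.0, 27.0, 27.0, 27.0]
```

The rail ends, pad edge and step all sit 4–7 crop pixels (1–2 image pixels) below the home prediction. That common offset is calibration, so the carrier is at home. Handing in.

```bash
python3 -c "
from cell import manip
s=manip.read_state(); print(s['clock'],s['wrist_force'],abs(s['qd']).max()); print(manip.sign_off())"
```

```text
13.6333 [-0.63312544 -0.08995523  0.52166988] 0.008333488424777102
the job is handed in; nothing more can be done
None
```

The carrier is loaded on the end stop and I handed the job in at 13.6 s. No verdict was given. I pressed the smaller black carrier down about 7 mm (about 14 N) with the fingertips on its thumb pad, short of the leaf nose. Keeping it pressed, I slid it forward under the leaf, then relaxed the push and lifted clear.

**Checks that passed:**
- **End stop:** the forward force jumped from about 3 N to 30 N while the fingertips moved only 0.2 mm, so the carrier met something solid.
- **Final position:** in the last pictures the carrier lies between the rails with the leaf over it. Its pad edge and step match the home position once a 1–2 pixel calibration offset, also seen on the rail ends, is taken out.
- **Robot:** it touches nothing; the wrist force reads about zero.
- **Bystanders:** the tube rack and bottle are unmoved in both fixed cameras, to within detector noise of 4 mm.

**Checks that were incomplete or disagreed:**
- **Slide box:** the last side picture did not detect it. The scene picture shows it unmoved, within about 2 mm.
- **Spring and bed readings:** the leaf bend and bed depth can't be read directly. I inferred the depth from the fingertip height and force.
- **Pose estimates:** the wrist and scene cameras disagreed by up to about 3 mm. I relied on the force contact for the final position instead.

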